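# Spacer stick and cover plate over drying culture dishes

### The job

Two open culture dishes are drying on the grey metal base plate, and one end of the plate already carries a spacer stick. Lay the matching square stick (not the flat strip) across the bare end of the base plate, parallel to the first and about midway between the dish and the plate's end, then lay the cover plate with the handle squarely over the base plate, level on both sticks and clear of the dishes. Set things down rather than dropping them, and leave the flat strip, the bottle and the beaker where they are.

Things in the scene. Friction and masses are not known exactly. Their poses are not given: they have to be found in the camera images.
- base: Base plate, dark steel-grey metal, 130 (x) x 260 (y) x 12 mm thick, fixed flat on the bench. Origin: centre of its underside; z up. Two open glass dishes, 52 mm across and 13 mm high, stand fixed on its top at y = -29 and +29 mm, so dishes cover y = -55 to +55 mm. The spacer stick already laid lies near its +y end; the -y end is bare.
- bare_end (a point): Point on the top face of the base plate (12 mm above the bench) at the middle of the bare end, 95 mm from the plate's centre towards its -y end; axes as the base plate. The spare stick's middle belongs over it, with the stick's length along the base's x axis.
- laid_stick: Wooden spacer stick, loose, 120 (x) x 20 x 20 mm, already lying across the base plate near its +y end, 95 mm from the plate's centre, along the base's x axis. Origin: centre of the stick.
- spare_stick: Wooden spacer stick of the same square section, 120 (x) x 20 x 20 mm, about 50 g, lying loose on the bench to the robot's right, roughly along the robot's x. Origin: centre of the stick, 10 mm above the bench; x along its length.
- flat_strip: Bystander: flat wooden strip, 120 (x) x 34 x 8 mm, too thin to serve; it lies beside the spare stick, and either of the two may be the nearer one. Origin: centre of the strip.
- cover: Cover plate, dark steel-grey metal, 130 (x) x 260 (y) x 5 mm, about 0.4 kg, lying loose flat on the bench to the robot's left. Origin: centre of its underside; z up. A white straight handle block stands at its middle, fixed to it: 80 mm long along x, 16 mm thick along y, from 5 to 45 mm above the underside. Resting on both sticks its underside is 32 mm above the bench.
- bottle: Bystander: small amber glass bottle with white cap, 44 mm across, about 85 mm high, standing on the far right of the bench. Origin: centre of its underside.
- beaker: Bystander: empty glass beaker, 66 mm across, 80 mm high, standing on the far left of the bench. Origin: centre of its underside.
There are look-alikes about, which are no part of the job. Leave any orange look-alike of the laid_stick alone.

How it is judged:
On the way:
1. the spare stick lies released across the bare end of the base plate (x of spare_stick in the frame of base between -0.02 and 0.02 m and y of spare_stick in the frame of base between -0.115 and -0.075 m and z of spare_stick in the frame of base between 0.019 and 0.025 m and angle between the x axis of spare_stick and the x axis of base, either way round below 0.2 rad and linear speed of spare_stick below 0.02 m/s and contact force between the fingers and spare_stick below 0.1 N), for 0.2 s.
At the end, for the whole second after the job is handed in: Both sticks lie on the base, each within 20 mm per axis of its place (95 mm either side of centre) and 11 degrees of square; the cover lies on them, within 20 mm per axis and 11 degrees of the base, level to 3 degrees, underside 29 to 35 mm above the bench; all at rest (x of spare_stick in the frame of base between -0.02 and 0.02 m and y of spare_stick in the frame of base between -0.115 and -0.075 m and z of spare_stick in the frame of base between 0.019 and 0.025 m and angle between the x axis of each of spare_stick, laid_stick and the x axis of base, either way round below 0.2 rad and linear speed of each of spare_stick, laid_stick, cover below 0.02 m/s and x of laid_stick in the frame of base between -0.02 and 0.02 m and y of laid_stick in the frame of base between 0.075 and 0.115 m and z of laid_stick in the frame of base between 0.019 and 0.025 m and x of cover in the frame of base between -0.02 and 0.02 m and y of cover in the frame of base between -0.02 and 0.02 m and z of cover in the frame of base between 0.029 and 0.035 m and angle between the y axis of cover and the y axis of base, either way round below 0.2 rad and angle between cover's own z axis and vertical below 0.052 rad); the robot touches nothing.
It fails at once if the flat strip, bottle or beaker is moved by more than 30 mm (distance of any of flat_strip, bottle, beaker from where it was at the start of the episode above 0.03 m).
It fails at once if the cover or the spare stick is let go in the air (60 mm or more above the bench) ((height (world z) of cover above 0.06 m and contact force between the fingers and cover below 0.02 N) or (height (world z) of spare_stick above 0.06 m and contact force between the fingers and spare_stick below 0.02 N)).
It also fails if it takes over 54 s, if anything falls off the work surface, if the arm or the gripper's body presses on something with over 40 N, if the wrist force passes 120 N, or if a joint passes its speed limit or range.

### The arm

A 6-joint arm with a two-finger parallel gripper is mounted at the origin on the work surface. World frame = base frame: x ahead of the robot, y to its left, z up, the work surface at z = 0. Lengths are in m, angles in rad, forces in N, time in s.
With the tool pointing down it reaches from about 0.275 to 0.725 m from the base axis. Payload 15.9 kg.
Tool frame: the origin (TCP) lies at the very end of the fingers, on their centre line; the grasp point (between the pads) lies 19 mm behind it; z points along the fingers, x is the direction in which the jaws open and shut, and the axes are right-handed (so a half turn about z gives the same grasp; the last joint's range is limited). The gripper opens to 85 mm and grips with 20 to 120 N. Pads are 22 mm wide; open, the fingers measure 114 mm over their backs; the gripper's body (76 mm by 85 mm) begins 54 mm behind the grasp point. The pads swing forward as they close: fully open they stand 13 mm farther back than shut.
Start: joints at [1.319, 0.213, -0.034, 1.323, 0, 1.571], TCP at [0.125, 0.484, 0.231] pointing down, gripper open.
Joint ranges: [-2.98, 2.98], [-0.74, 1.72], [-1.14, 1.35], [-2.1, 2.04], [-1.57, 1.44], [-3.14, 3.14]. Speed limits (rad/s): [1.89, 1.89, 2.39, 2.57, 3.14, 3.14].

### API

Orientations are given as a 3x3 rotation matrix whose columns are the frame's x, y, z axes.
In Python, from plant import r, eyes, look_for, spot_point gives the robot as it stands.
- The arm moves only by the tool step_arm, never from a script. Its argument "commands" is one flat list of numbers, 7 for each row, row after row: the shift along the tool's x, y, z in m, then the turn, a rotation vector about the tool's x, y, z in rad, then the closure in counts, from 0 (fully open) to 255 (shut). In form: [tx, ty, tz, rx, ry, rz, fingers, tx, ty, tz, rx, ry, rz, fingers, ...]. A call has 1 to 12 rows; each row shifts and turns the pose as measured when the row begins, along the tool's axes as they then stand; what a row does not reach is not made up. A row lasts 1/12 s, in which the tool goes at most 41.7 mm and 7.16 degrees, less where a joint would pass 70% of its speed; a pose out of reach is approached as far as the arm can. A call is refused whole if a number of a shift passes 0.0417 or a number of a turn 0.125, either way. A call with a gripper value outside its range is refused whole. The fingers move at their own pace and stop on an object; "force" is the grip in N (left out, the last holds). Time passes only in rows, so rows that do not move let the fingers close. It gives the time, the measured TCP pose, the force and the opening at its end, in the units of the state.
- r.get_obs(): the state, without advancing time (a new reading comes with each control period).
- eyes.grab_frame(name): name is "side" or "top" or "wrist"; returns the picture (384x512x3 uint8, red, green, blue); there is no depth.
- eyes.camera_info(name): a dict with "intrinsics" (3x3 intrinsics, pixels), "cam_to_world" (4x4, takes a point from camera to world coordinates). Camera axes: x right, y down, z forward; pixel columns grow to the right and rows downward; lengths in m; the calibration is good to about 2 mm. A picture is of the moment at which its call begins: read the wrist's pose just before it. camera_info takes no time and is no camera call; for the wrist camera it gives the pose at the moment of the call.
- r.job_done(): hands the job in, once; it reports no verdict.
Trained networks look in the newest picture that a camera, given by its name, has taken for a name from the list of things; names that differ only in an ending like _2 or _b are one class to them, and where a whole thing is asked for, a point or a joint stands for the part that bears it (a point fixed in the world has none). Each returns a list of dicts, best first, with "p" (0 to 1); they miss things now and then, are a little off and sometimes report something else, mostly with a low value. They report only what shows in the picture. A call takes as long as a camera call. They do not tell look-alikes from the thing itself.
- look_for(target, camera): "position" ([x, y, z] in m, in the coordinates of the camera as it stood for that picture, good to about 4 mm: the middle of the surface that is visible of it).
- spot_point(target, camera): "position" ([x, y, z] in m, in the coordinates of the camera as it stood for that picture, good to about 4 mm: a listed point, or the origin of a listed thing).
The state is a dict: "clock": time; "qpos": joint angles; "dq": joint speeds; "joint_efforts": joint torques, N m; "tool_pos": TCP position; "eef_rot": TCP orientation; "wrist_force": force on the tool from outside, world axes, zero at the start; "wrist_torque": the same for the moment, N m; "width": opening from 0.0 (shut) to 1.0 (fully open).
Only numpy, scipy, OpenCV 4.12 (cv2) and the standard library are available. Lean on these libraries where they do the work, as an engineer would, in place of code of your own. Each camera call takes 0.05 s, during which the arm holds its last target.

## Working session

There is one attempt and no reset: what is moved stays moved. The work goes in short steps, Python scripts to look and compute and a tool call to move; the robot and the scene stay as the last step left them, time stands still between calls to the robot, and variables do not carry over. Pictures are saved under pics/ and viewed, and the job is handed in when it is done.

Besides the shell and the picture viewer there is one more tool, called after "Request:" by a JSON object that holds its "fn" and its "kwargs". step_arm: Moves the arm, as the interface text tells. Its arguments: {"type":"object","properties":{"commands":{"type":"array"},"force":{"type":"number"}},"required":["commands"]}

```bash
ls; mkdir -p pics
python3 - <<'E'
from plant import r, eyes, look_for, spot_point
import cv2, numpy as np
o=r.get_obs()
for k,v in o.items(): print(k,np.round(v,4).tolist())
for n in("top","side"):
    im=eyes.grab_frame(n); cv2.imwrite(f"pics/{n}0.png",im[:,:,::-1])
    ci=eyes.camera_info(n); print(n,np.round(ci["intrinsics"],1).tolist(),np.round(ci["cam_to_world"],3).tolist())
E
```

```text
pics
clock 0.0
qpos [1.319, 0.2134, -0.035, 1.3235, -0.0, 1.5708]
dq [-0.0016, -0.0002, -0.0014, 0.0005, 0.0027, -0.0005]
joint_efforts [-0.001, -68.616, 48.7112, 0.0177, 0.0, 0.0]
tool_pos [0.1245, 0.4839, 0.2308]
eef_rot [[0.2492, 0.9685, -0.0003], [0.9685, -0.2492, -0.001], [-0.0011, 0.0, -1.0]]
wrist_force [-0.0177, 0.3926, 0.2023]
wrist_torque [-0.0002, 0.0435, -0.0107]
width 1.0012
top [[396.8, 0.0, 262.1], [0.0, 396.8, 193.1], [0.0, 0.0, 1.0]] [[0.019, -0.995, 0.102, 0.423], [-0.999, -0.022, -0.027, 0.019], [0.029, -0.102, -0.994, 1.049], [0.0, 0.0, 0.0, 1.0]]
side [[395.1, 0.0, 260.2], [0.0, 395.1, 198.2], [0.0, 0.0, 1.0]] [[0.958, -0.165, 0.236, 0.296], [-0.288, -0.563, 0.775, -0.707], [0.005, -0.81, -0.587, 0.617], [0.0, 0.0, 0.0, 1.0]]
```

View pics/top0.png

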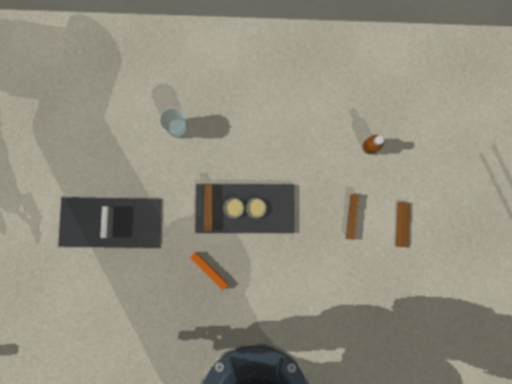

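View pics/side0.png

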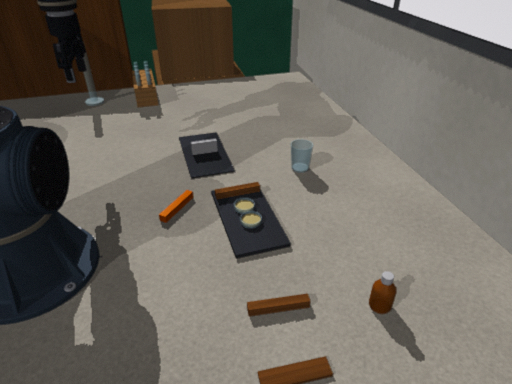

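The top view shows the base plate at about cols 196-295, rows 184-233, with the laid stick on its left (+y) end. The cover is at cols 60-161, rows 197-247. The narrow stick with a tall shadow is at (352,216), the wider flat strip at (403,224), and the orange look-alike at (210,270).

```bash
cat > h.py <<'E'
from plant import r, eyes, look_for, spot_point
import cv2, numpy as np
def ray(n,uv,z,ci=None):
    ci=ci or eyes.camera_info(n); K=np.array(ci["intrinsics"]);T=np.array(ci["cam_to_world"])
    uv=np.atleast_2d(uv).astype(float)
    d=np.c_[uv,np.ones(len(uv))]@np.linalg.inv(K).T@T[:3,:3].T
    s=(z-T[2,3])/d[:,2]
    return T[:3,3]+d*s[:,None]
def proj(n,P,ci=None):
    ci=ci or eyes.camera_info(n); K=np.array(ci["intrinsics"]);T=np.array(ci["cam_to_world"])
    c=(np.atleast_2d(P)-T[:3,3])@T[:3,:3]
    p=c@K.T; return p[:,:2]/p[:,2:]
def towrite(name,im): cv2.imwrite(f"pics/{name}.png",im[:,:,::-1])
E
python3 - <<'E'
from h import *
im=cv2.imread("pics/top0.png")
b=cv2.resize(im[170:270,40:430],None,fx=4,fy=4,interpolation=cv2.INTER_CUBIC)
cv2.imwrite("pics/topzoomL.png",b[:, :600+200][:, :800]); cv2.imwrite("pics/topzoomR.png",b[:,780:])
hsv=cv2.cvtColor(im,cv2.COLOR_BGR2HSV)
wood=((hsv[...,1]>150)&(hsv[...,2]>60)).astype(np.uint8)
dark=((im.max(2)<70)).astype(np.uint8)
for nm,m in(("wood",wood),("dark",dark)):
    cs,_=cv2.findContours(m,cv2.RETR_EXTERNAL,cv2.CHAIN_APPROX_NONE)
    for c in cs:
        if cv2.contourArea(c)>150:
            z={"wood":.02,"dark":.008}[nm]
            W=ray("top",c[:,0,:],z)[:,:2]
            rc=cv2.minAreaRect((W*1000).astype(np.float32))
            print(nm,cv2.boundingRect(c),[np.round(q,1) for q in rc])
gt=["base","bare_end","laid_stick","spare_stick","flat_strip","cover"]
for cam in("top","side"):
    eyes.grab_frame(cam);T=np.array(eyes.camera_info(cam)["cam_to_world"])
    for t in gt:
        for d in spot_point(t,cam)[:2]:
            print(cam,t,round(d["p"],2),np.round(T[:3,:3]@d["position"]+T[:3,3],4))
print(r.get_obs()["clock"])
E
```

```text
wood (191, 253, 37, 36) [array([327.2, 123. ]), array([117.1,  17.8]), np.float64(46.7)]
wood (397, 203, 12, 43) [array([ 455.9, -378.2]), array([ 28.2, 110.4]), np.float64(86.6)]
wood (348, 195, 10, 43) [array([ 474.1, -245.4]), array([ 15.1, 110.4]), np.float64(83.8)]
dark (223, 344, 84, 40) [array([ 97.5, -24.8]), array([ 95. , 209.1]), np.float64(0.5)]
dark (60, 198, 101, 49) [array([445.9, 382.1]), array([123., 255.]), np.float64(0.4)]
dark (212, 185, 81, 47) [array([490.7,  15.3]), array([121.1, 210. ]), np.float64(1.1)]
dark (196, 185, 8, 47) [array([487.8, 153.4]), array([120.7,  16. ]), np.float64(0.4)]
top base 0.55 [0.4924 0.035  0.0031]
top bare_end 0.8 [ 0.4895 -0.0593  0.0081]
top laid_stick 0.87 [0.4842 0.1304 0.0228]
top laid_stick 0.8 [0.3267 0.1221 0.0114]
top spare_stick 0.56 [ 0.473  -0.2527  0.0095]
top flat_strip 0.93 [ 0.4542 -0.3857  0.005 ]
top cover 0.91 [ 0.4464  0.3877 -0.0046]
side base 0.86 [0.4901 0.0407 0.0018]
side bare_end 0.78 [ 0.491  -0.0593  0.0138]
side laid_stick 0.89 [0.3301 0.1259 0.011 ]
side laid_stick 0.85 [0.4904 0.1385 0.0265]
side spare_stick 0.97 [ 0.4708 -0.2485  0.0095]
side flat_strip 0.76 [ 0.4524 -0.3885  0.0021]
side flat_strip 0.37 [0.7026 0.2217 0.0013]
side cover 0.82 [ 0.4428  0.3863 -0.0016]
0.8
```

Request:
{"fn": "step_arm", "kwargs": {"commands": [0,0.04,0,0,0,-0.08,0,0,0.04,0,0,0,-0.08,0], "force": 40}}

```text
clock: 0.97
tool_pos: [0.1989, 0.4686, 0.2315]
eef_rot: [[0.084, 0.997, -0.001], [0.997, -0.084, 0.001], [0.001, -0.001, -1.0]]
wrist_force: [-0.1, 0.7, 0.8]
width: 0.998
```

View pics/topzoomR.png

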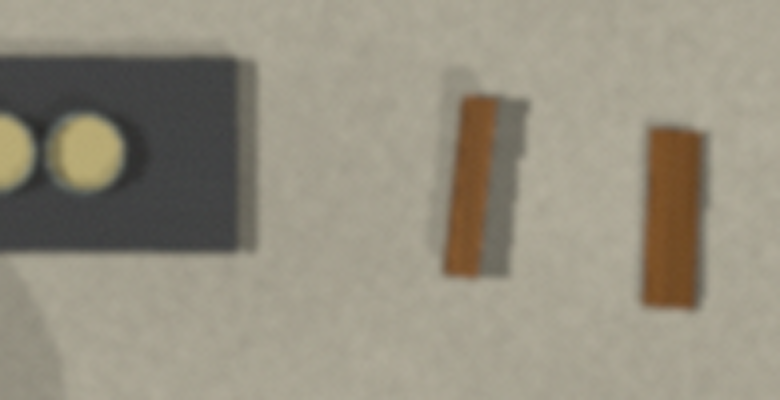

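```bash
cat >> h.py <<'E'
def go(x,y,z,yaw=None):
    o=r.get_obs();R=np.array(o["eef_rot"]);p=np.array(o["tool_pos"])
    d=R.T@(np.array([x,y,z])-p)
    print("clock",round(o["clock"],2),"tcp",np.round(p,4),"yaw",round(np.degrees(np.arctan2(R[1,0],R[0,0])),2),"tilt z",np.round(R[:,2],4),"w",round(o["width"],3),"F",np.round(o["wrist_force"],1),"q",np.round(o["qpos"],2))
    print("tool shift",np.round(d,4))
    if yaw is not None: print("turn rz", round(-(np.radians(yaw)-np.arctan2(R[1,0],R[0,0])),4))
E
python3 -c "
from h import *
go(.473,-.247,.2,84)"
```

```text
clock 0.97 tcp [0.1989 0.4686 0.2315] yaw 85.21 tilt z [-0.0013  0.001  -1.    ] w 0.998 F [-0.1  0.7  0.8] q [ 1.17  0.23 -0.01  1.33  0.    1.25]
tool shift [-0.6902  0.333   0.0304]
turn rz 0.0211
```

The zoom confirms it: the narrow one with the tall shadow, at (352,216), is the square stick. The wider, shadowless one at (403,224) is the strip.

Request:
{"fn": "step_arm", "kwargs": {"commands": [-0.033,0.025,0,0,0,0,0,-0.033,0.025,0,0,0,0,0,-0.033,0.025,0,0,0,0,0,-0.033,0.025,0,0,0,0,0,-0.035,0.02,0,0,0,0,0,-0.035,0.02,0,0,0,0,0,-0.035,0.02,0,0,0,0,0,-0.035,0.02,0,0,0,0,0,-0.04,0.01,0,0,0,0,0,-0.04,0.01,0,0,0,0,0,-0.04,0.01,0,0,0,0,0,-0.04,0.01,0,0,0,0,0]}}

```text
clock: 1.97
tool_pos: [0.3914, 0.0142, 0.2298]
eef_rot: [[0.072, 0.997, 0.003], [0.997, -0.072, 0.002], [0.002, 0.003, -1.0]]
wrist_force: [1.9, 0.9, 0.2]
width: 1.0
```

```bash
python3 -c "
from h import *
go(.473,-.247,.2,84)
towrite('w1',eyes.grab_frame('wrist'));ci=eyes.camera_info('wrist');np.savez('pics/w1',K=ci['intrinsics'],T=ci['cam_to_world']);print(np.round(ci['cam_to_world'],3),ci['intrinsics'])"
```

```text
clock 1.97 tcp [0.3914 0.0142 0.2298] yaw 85.86 tilt z [ 0.0028  0.0016 -1.    ] w 1.0 F [1.9 0.9 0.2] q [ 0.03 -0.01 -0.29  1.29  0.    0.11]
tool shift [-0.2546  0.1002  0.0296]
turn rz 0.0324
[[ 0.078  0.947  0.312  0.311]
 [ 0.997 -0.074 -0.025  0.014]
 [-0.     0.313 -0.95   0.372]
 [ 0.     0.     0.     1.   ]] [[308.96389447   0.         256.38663474]
 [  0.         308.96389447 190.42328745]
 [  0.           0.           1.        ]]
```

View pics/w1.png

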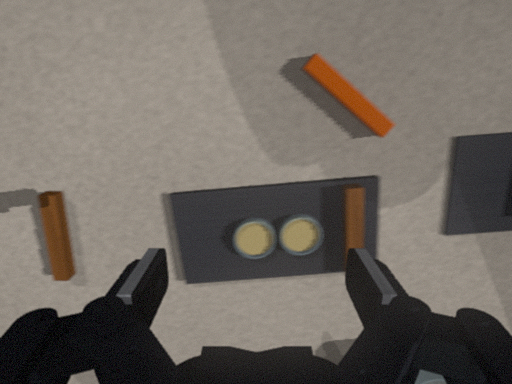

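The wrist view shows the base plate with its bare-end corners near (171,193) and (185,283). Its other corners are at (379,177) and (379,272). The spare stick is at left, about (56,235).

```bash
python3 -c "
from h import *
d=np.load('pics/w1.npz');ci=dict(intrinsics=d['K'],cam_to_world=d['T'])
c=ray('wrist',[(172,193),(186,283),(379,272),(379,177)],.012,ci);print(np.round(c,4))
print('centre',c.mean(0), 'yaw of y axis', np.degrees(np.arctan2(*(c[2]-c[1])[:2][::-1])),np.degrees(np.arctan2(*(c[3]-c[0])[:2][::-1])))
for n,w in(('top',0),):
  ct=ray('top',[(196,184.3),(294.5,184.3),(295,233),(196,232)],.012);print(np.round(ct,4),ct.mean(0))
"
```

```text
[[ 0.424  -0.099   0.012 ]
 [ 0.5537 -0.1012  0.012 ]
 [ 0.5569  0.1602  0.012 ]
 [ 0.4234  0.1541  0.012 ]]
centre [0.48949499 0.0285323  0.012     ] yaw of y axis 89.30791966086835 90.14692879995756
[[ 0.5492  0.1643  0.012 ]
 [ 0.5551 -0.0947  0.012 ]
 [ 0.4271 -0.0974  0.012 ]
 [ 0.4247  0.1598  0.012 ]] [0.48902311 0.03303832 0.012     ]
```

Request:
{"fn": "step_arm", "kwargs": {"commands": [-0.036,0.013,0.002,0,0,0.03,0,-0.036,0.013,0.002,0,0,0,0,-0.036,0.013,0.002,0,0,0,0,-0.036,0.013,0.002,0,0,0,0,-0.036,0.013,0.002,0,0,0,0,-0.036,0.013,0.002,0,0,0,0,-0.02,0.002,0.0,0,0,0,0,0,0,0,0,0,0,0]}}

```text
clock: 2.68
tool_pos: [0.4464, -0.2465, 0.2182]
eef_rot: [[0.114, 0.993, 0.007], [0.993, -0.114, -0.001], [-0.001, 0.007, -1.0]]
wrist_force: [-0.3, -0.4, 0.5]
width: 1.0
```

```bash
python3 -c "
from h import *
go(.473,-.247,.2,84)
towrite('w2',eyes.grab_frame('wrist'));ci=eyes.camera_info('wrist');np.savez('pics/w2',K=ci['intrinsics'],T=ci['cam_to_world'])"
```

```text
clock 2.68 tcp [ 0.4464 -0.2465  0.2182] yaw 83.45 tilt z [ 0.0067 -0.0015 -1.    ] w 1.0 F [-0.3 -0.4  0.5] q [-0.51  0.23 -0.05  1.29  0.   -0.39]
tool shift [0.0026 0.0263 0.0183]
turn rz -0.0097
```

View pics/w2.png

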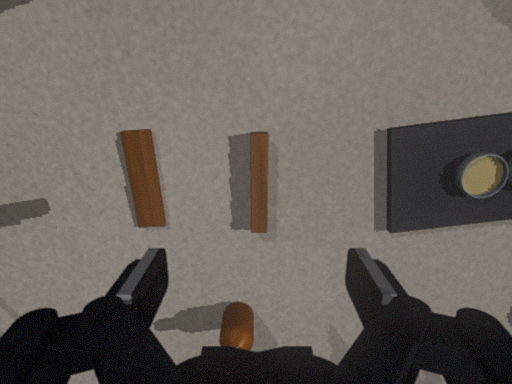

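Wrist view: spare stick top face at about (251-267, 132-232), flat strip at left (143,178), bottle at (237,325), and the plate's bare-end corners at (388,128) and (391,231).

```bash
python3 -c "
from h import *
d=np.load('pics/w2.npz');ci=dict(intrinsics=d['K'],cam_to_world=d['T'])
im=cv2.imread('pics/w2.png')
cv2.imwrite('pics/w2z.png',cv2.resize(im[115:245,225:415],None,fx=4,fy=4,interpolation=cv2.INTER_CUBIC))
hsv=cv2.cvtColor(im,cv2.COLOR_BGR2HSV);m=((hsv[...,1]>110)&(hsv[...,2]>40)).astype(np.uint8)
for c in cv2.findContours(m,cv2.RETR_EXTERNAL,cv2.CHAIN_APPROX_NONE)[0]:
  if cv2.contourArea(c)>300:
    x,y,w,h=cv2.boundingRect(c);print((x,y,w,h))
    W=ray('wrist',c[:,0,:],.02,ci)[:,:2];print(cv2.minAreaRect((W*1000).astype(np.float32)))
c=ray('wrist',[(388,128),(391,231)],.012,ci);print(np.round(c,4))
T=d['T']
for t in('spare_stick','bare_end','base'):
  for q in spot_point(t,'wrist')[:2]: print(t,q['p'],np.round(T[:3,:3]@q['position']+T[:3,3],4))
c=ray('wrist',[(251,132),(267,132),(268,232),(252,232)],.02,ci);print(np.round(c,4),c.mean(0))
"
```

```text
(220, 303, 34, 48)
((668.272216796875, -295.31732177734375), (45.596595764160156, 77.7121810913086), 74.83580780029297)
(251, 133, 17, 100)
((471.02252197265625, -244.8302001953125), (18.510021209716797, 119.48314666748047), 83.13397979736328)
(121, 130, 44, 97)
((450.3157653808594, -375.6424560546875), (33.4350700378418, 114.53178405761719), 86.63129425048828)
[[ 0.4237 -0.0949  0.012 ]
 [ 0.5517 -0.0887  0.012 ]]
spare_stick 0.89 [ 0.4704 -0.2433  0.0121]
bare_end 0.87 [ 0.4926 -0.0549  0.012 ]
base 0.93 [0.4911 0.0396 0.0006]
[[ 0.4096 -0.2468  0.02  ]
 [ 0.4116 -0.2294  0.02  ]
 [ 0.5316 -0.2406  0.02  ]
 [ 0.5294 -0.26    0.02  ]] [ 0.47057491 -0.24418734  0.02      ]
```

View pics/w2z.png

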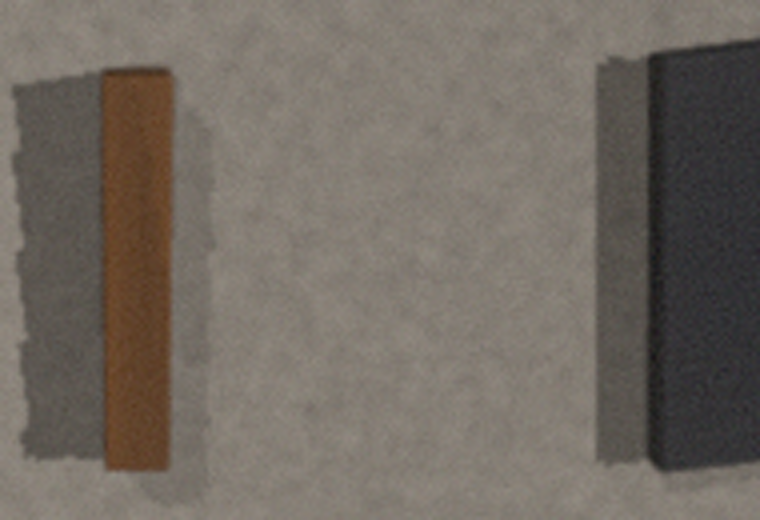

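Request:
{"fn": "step_arm", "kwargs": {"commands": [0.002,0.012,0.02,0,0,-0.01,0,0.002,0.012,0.035,0,0,0,0,0,0,0.035,0,0,0,0,0,0,0.035,0,0,0,0,0,0,0.035,0,0,0,0,0,0,0.02,0,0,0,0,0,0,0,0,0,0,0]}}

```text
clock: 3.47
tool_pos: [0.4769, -0.2324, 0.0374]
eef_rot: [[0.088, 0.996, 0.017], [0.996, -0.088, -0.004], [-0.003, 0.017, -1.0]]
wrist_force: [-0.7, 0.2, -0.1]
width: 1.005
```

```bash
python3 -c "
from h import *
go(.471,-.245,.005,84)"
```

```text
clock 3.47 tcp [ 0.4769 -0.2324  0.0374] yaw 84.92 tilt z [ 0.017  -0.0042 -0.9998] w 1.005 F [-0.7  0.2 -0.1] q [-0.46  0.38 -0.32  0.85  0.   -0.37]
tool shift [-0.013  -0.0054  0.0323]
turn rz 0.0161
```

Add to h.py:
```python
_go=go
def go(x,y,z,yaw=None):
    _go(x,y,z,yaw)
    R=np.array(r.get_obs()["eef_rot"]); a=np.cross(R[:,2],[0,0,-1]); print("level turn rx ry",np.round((R.T@a)[:2],4))
```

```text
(no output)
```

Request:
{"fn": "step_arm", "kwargs": {"commands": [-0.008,-0.003,0.003,0.017,0,0.016,0,-0.005,-0.002,0.012,0,0,0,0,0,0,0.006,0,0,0,0,0,0,0,0,0,0,0]}}

```text
clock: 3.8
tool_pos: [0.4722, -0.244, 0.0201]
eef_rot: [[0.103, 0.995, 0.0], [0.995, -0.103, -0.004], [-0.004, 0.001, -1.0]]
wrist_force: [-0.2, -0.7, -0.3]
width: 1.002
```

```bash
python3 -c "
from h import *
go(.471,-.245,.005,84)"
```

```text
clock 3.8 tcp [ 0.4722 -0.244   0.0201] yaw 84.09 tilt z [ 2.0e-04 -3.9e-03 -1.0e+00] w 1.002 F [-0.2 -0.7 -0.3] q [-0.47  0.41 -0.32  0.84 -0.   -0.37]
tool shift [-0.0011 -0.0011  0.0151]
turn rz 0.0016
level turn rx ry [0.0006 0.0038]
```

Request:
{"fn": "step_arm", "kwargs": {"commands": [0,0,0.008,0,0.003,0,60,0,0,0.006,0,0,0,100,0,0,0,0,0,0,140,0,0,0,0,0,0,170,0,0,0,0,0,0,255,0,0,0,0,0,0,255,0,0,0,0,0,0,255,0,0,0,0,0,0,255], "force": 40}}

```text
clock: 4.47
tool_pos: [0.475, -0.2449, 0.0094]
eef_rot: [[0.103, 0.995, 0.005], [0.995, -0.103, -0.003], [-0.003, 0.006, -1.0]]
wrist_force: [-0.9, 0.3, -1.0]
width: 0.225
```

```bash
python3 -c "
from h import *
go(.49,-.058,.1,91)
towrite('s3',eyes.grab_frame('side'))"
```

```text
clock 4.47 tcp [ 0.475  -0.2449  0.0094] yaw 84.07 tilt z [ 0.0054 -0.0032 -1.    ] w 0.225 F [-0.9  0.3 -1. ] q [-0.48  0.42 -0.33  0.81 -0.   -0.37]
tool shift [ 0.1872 -0.0039 -0.0911]
turn rz -0.1209
level turn rx ry [0.0057 0.0027]
```

View pics/s3.png

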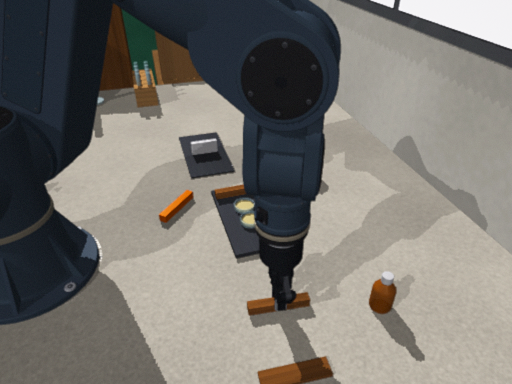

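The side view shows the fingers on the square stick. The opening of 0.225 (about 19 mm) matches its section. Lift and carry.

Request:
{"fn": "step_arm", "kwargs": {"commands": [0,0,-0.01,0,0,0,255,0,0,-0.015,0,0,0,255,0.005,0,-0.02,0.005,0.003,0,255,0.02,0,0,0,0,-0.03,255,0.03,0,0,0,0,-0.04,255,0.03,0,0,0,0,-0.04,255,0.03,0.002,0,0,0,-0.01,255,0.03,0.002,0,0,0,0,255,0.02,0,0,0,0,0,255,0.01,0,0,0,0,0,255,0,0,0,0,0,0,255]}}

```text
clock: 5.43
tool_pos: [0.4845, -0.0641, 0.0644]
eef_rot: [[-0.019, 1.0, 0.006], [1.0, 0.019, -0.001], [-0.001, 0.006, -1.0]]
wrist_force: [0.9, -0.6, -0.1]
width: 0.22
```

```bash
python3 -c "
from h import *
go(.494,-.058,.0225,91)"
```

```text
clock 5.43 tcp [ 0.4845 -0.0641  0.0644] yaw 91.09 tilt z [ 5.8e-03 -6.0e-04 -1.0e+00] w 0.22 F [ 0.9 -0.6 -0.1] q [-0.13  0.28 -0.38  0.9   0.   -0.15]
tool shift [0.006  0.0094 0.0419]
turn rz 0.0017
level turn rx ry [0.0057 0.0007]
```

Request:
{"fn": "step_arm", "kwargs": {"commands": [0.005,0.008,0,0.006,0,0,255,0,0,0.012,0,0,0,255,0,0,0.012,0,0,0,255,0,0,0.006,0,0,0,255,0,0,0,0,0,0,255]}}

```text
clock: 5.85
tool_pos: [0.4943, -0.0621, 0.0361]
eef_rot: [[-0.019, 1.0, 0.003], [1.0, 0.019, -0.002], [-0.002, 0.003, -1.0]]
wrist_force: [-0.5, 0.0, 0.2]
width: 0.22
```

```bash
python3 -c "
from h import *
go(.494,-.058,.0215,91)
towrite('t4',eyes.grab_frame('top')); towrite('w4',eyes.grab_frame('wrist'))
cv2.imwrite('pics/t4z.png',cv2.resize(cv2.imread('pics/t4.png')[160:260,180:310],None,fx=5,fy=5))"
```

```text
clock 5.85 tcp [ 0.4943 -0.0621  0.0361] yaw 91.08 tilt z [ 0.0028 -0.0024 -1.    ] w 0.22 F [-0.5  0.   0.2] q [-0.12  0.33 -0.39  0.84 -0.   -0.14]
tool shift [ 0.0041 -0.0003  0.0146]
turn rz 0.0013
level turn rx ry [0.0028 0.0025]
```

View pics/w4.png

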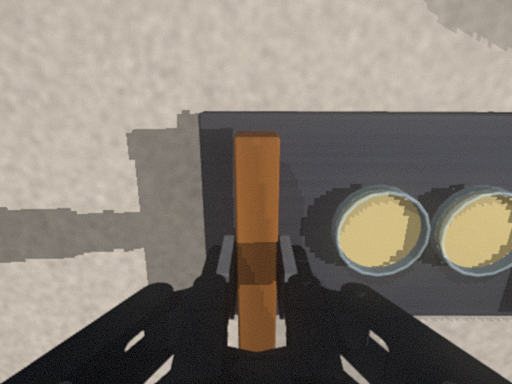

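The wrist view shows the stick held parallel over the bare end. The plate's near edge is at row 112 and its end edge at col 200. The stick's near end is at row 132, cols 235-279.

```bash
python3 -c "
from h import *
print('plate',np.round(ray('wrist',[(201,113),(511,113),(213,315),(505,316)],.012),4))
print('stick',np.round(ray('wrist',[(235,134),(278,134),(239,349),(275,350)],.0465),4))
print('dish rim',np.round(ray('wrist',[(335,230),(430,230)],.025),4))
"
```

```text
plate [[ 0.4256 -0.0922  0.012 ]
 [ 0.4225  0.0711  0.012 ]
 [ 0.5551 -0.0891  0.012 ]
 [ 0.5519  0.1031  0.012 ]]
stick [[ 0.4314 -0.0719  0.0465]
 [ 0.4311 -0.0535  0.0465]
 [ 0.548  -0.0701  0.0465]
 [ 0.5483 -0.0504  0.0465]]
dish rim [[ 0.4858 -0.0186  0.025 ]
 [ 0.4848  0.0336  0.025 ]]
```

Request:
{"fn": "step_arm", "kwargs": {"commands": [0.005,0,0.003,0.002,0.002,0,255,0,0,0.005,0,0,0,255,0,0,0.003,0,0,0,255,0,0,0.001,0,0,0,255,0,0,0,0,0,0,255]}}

```text
clock: 6.37
tool_pos: [0.4956, -0.0573, 0.0256]
eef_rot: [[-0.018, 1.0, 0.004], [1.0, 0.018, -0.001], [-0.001, 0.004, -1.0]]
wrist_force: [0.9, -0.1, -1.0]
width: 0.218
```

```bash
python3 -c "
from h import *
go(.494,-.057,.0215,91)"
```

```text
clock 6.37 tcp [ 0.4956 -0.0573  0.0256] yaw 91.02 tilt z [ 3.8e-03 -6.0e-04 -1.0e+00] w 0.218 F [ 0.9 -0.1 -1. ] q [-0.12  0.35 -0.41  0.82 -0.   -0.13]
tool shift [ 0.0004 -0.0016  0.0041]
turn rz 0.0003
level turn rx ry [0.0038 0.0007]
```

Request:
{"fn": "step_arm", "kwargs": {"commands": [0,-0.001,0.002,0.003,0,0,255,0,0,0.002,0,0,0,255,0,0,0.001,0,0,0,255,0,0,0,0,0,0,255]}}

```text
clock: 6.7
tool_pos: [0.4947, -0.0574, 0.0209]
eef_rot: [[-0.018, 1.0, 0.001], [1.0, 0.018, -0.001], [-0.001, 0.001, -1.0]]
wrist_force: [-0.3, -0.8, 0.5]
width: 0.22
```

```bash
python3 -c "
from h import *
go(.494,-.057,.0215,91)"
```

```text
clock 6.7 tcp [ 0.4947 -0.0574  0.0209] yaw 91.03 tilt z [ 1.1e-03 -8.0e-04 -1.0e+00] w 0.22 F [-0.3 -0.8  0.5] q [-0.11  0.35 -0.41  0.81 -0.   -0.13]
tool shift [ 0.0004 -0.0007 -0.0006]
turn rz 0.0005
level turn rx ry [0.0011 0.0008]
```

Request:
{"fn": "step_arm", "kwargs": {"commands": [0,0,0.0015,0,0,0,255,0,0,0.0015,0,0,0,255,0,0,0,0,0,0,255]}}

```text
clock: 6.95
tool_pos: [0.4952, -0.0574, 0.0211]
eef_rot: [[-0.018, 1.0, 0.004], [1.0, 0.018, -0.001], [-0.001, 0.004, -1.0]]
wrist_force: [0.7, 0.3, -1.1]
width: 0.221
```

```bash
python3 -c "
from h import *
go(.494,-.057,.0215,91)"
```

```text
clock 6.95 tcp [ 0.4952 -0.0574  0.0211] yaw 91.03 tilt z [ 0.0036 -0.0011 -1.    ] w 0.221 F [ 0.7  0.3 -1.1] q [-0.11  0.35 -0.41  0.8  -0.   -0.13]
tool shift [ 0.0004 -0.0012 -0.0004]
turn rz 0.0005
level turn rx ry [0.0036 0.0011]
```

Request:
{"fn": "step_arm", "kwargs": {"commands": [0,0,0,0,0,0,190,0,0,0,0,0,0,180,0,0,0,0,0,0,170,0,0,0,0,0,0,165,0,0,0,0,0,0,165,0,0,0,0,0,0,165]}}

```text
clock: 7.45
tool_pos: [0.4954, -0.0574, 0.0209]
eef_rot: [[-0.018, 1.0, 0.004], [1.0, 0.018, -0.001], [-0.001, 0.004, -1.0]]
wrist_force: [0.0, -0.1, -0.2]
width: 0.356
```

```bash
python3 -c "
from h import *
go(.494,-.057,.0215,91)
towrite('w5',eyes.grab_frame('wrist'))"
```

```text
clock 7.45 tcp [ 0.4954 -0.0574  0.0209] yaw 91.03 tilt z [ 0.0039 -0.0011 -1.    ] w 0.356 F [ 0.  -0.1 -0.2] q [-0.12  0.35 -0.41  0.8  -0.   -0.13]
tool shift [ 0.0005 -0.0014 -0.0006]
turn rz 0.0005
level turn rx ry [0.0039 0.0011]
```

View pics/w5.png

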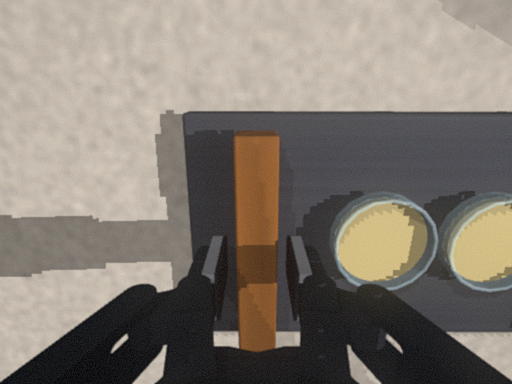

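The stick is released with both pads clear of it, and it lies flat and parallel to the plate's end. Lift and go to the cover.

Request:
{"fn": "step_arm", "kwargs": {"commands": [0,0,-0.01,0,0,0,165,0,0,-0.02,0,0,0,165,0,0,-0.035,0,0,0,165,0,0,-0.04,0,0,0,120,0,0,-0.04,0,0,0,60,0.03,-0.002,-0.02,0,0,0,0,0.04,-0.005,-0.01,0,0,0,0,0.04,-0.005,0,0,0,0,0,0.04,-0.005,0,0,0,0,0,0.04,-0.005,0,0,0,0,0,0.04,-0.005,0,0,0,0,0,0.04,-0.005,0,0,0,0,0]}}

```text
clock: 8.5
tool_pos: [0.4561, 0.2162, 0.2141]
eef_rot: [[-0.006, 1.0, 0.01], [1.0, 0.006, 0.001], [0.001, 0.01, -1.0]]
wrist_force: [2.0, -0.2, -0.2]
width: 1.002
```

```bash
python3 -c "
from h import *
go(.42,.382,.2,90.5)"
```

```text
clock 8.5 tcp [0.4561 0.2162 0.2141] yaw 90.33 tilt z [ 0.0096  0.0015 -1.    ] w 1.002 F [ 2.  -0.2 -0.2] q [ 0.44  0.22 -0.07  1.27 -0.    0.44]
tool shift [ 0.166  -0.0353  0.014 ]
turn rz -0.003
level turn rx ry [ 0.0096 -0.0014]
```

Request:
{"fn": "step_arm", "kwargs": {"commands": [0.035,-0.008,0,0.008,0,0,0,0.035,-0.008,0,0,0,0,0,0.035,-0.008,0,0,0,0,0,0.025,-0.003,0,0,0,0,0,0.01,0,0,0,0,0,0,0,0,0,0,0,0,0,0,0,0,0,0,0,0]}}

```text
clock: 9.08
tool_pos: [0.4222, 0.3694, 0.2191]
eef_rot: [[-0.014, 1.0, 0.003], [1.0, 0.014, 0.004], [0.004, 0.004, -1.0]]
wrist_force: [-0.2, 0.2, 0.2]
width: 0.999
```

```bash
python3 -c "
from h import *
go(.42,.382,.2,90.5)
towrite('w6',eyes.grab_frame('wrist'));ci=eyes.camera_info('wrist');np.savez('pics/w6',K=ci['intrinsics'],T=ci['cam_to_world'])
T=ci['cam_to_world']
for q in spot_point('cover','wrist')[:2]: print(q['p'],np.round(T[:3,:3]@q['position']+T[:3,3],4))
towrite('t6',eyes.grab_frame('top'))
cv2.imwrite('pics/t6z.png',cv2.resize(cv2.imread('pics/t6.png')[160:260,180:310],None,fx=5,fy=5))
"
```

```text
clock 9.08 tcp [0.4222 0.3694 0.2191] yaw 90.82 tilt z [ 0.0035  0.004  -1.    ] w 0.999 F [-0.2  0.2  0.2] q [0.72 0.34 0.1  1.33 0.   0.7 ]
tool shift [ 0.0125 -0.002   0.0192]
turn rz 0.0056
level turn rx ry [ 0.0035 -0.004 ]
0.57 [0.4466 0.3866 0.0029]
0.33 [0.4832 0.1285 0.0249]
```

View pics/w6.png

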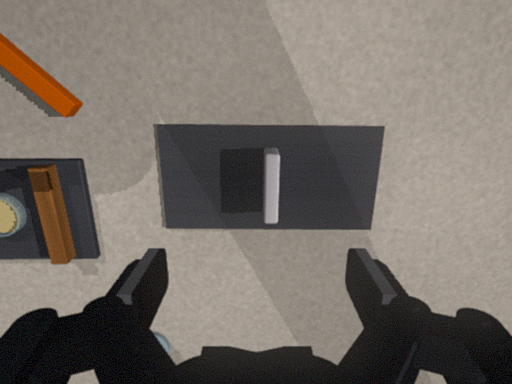

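View pics/t6z.png

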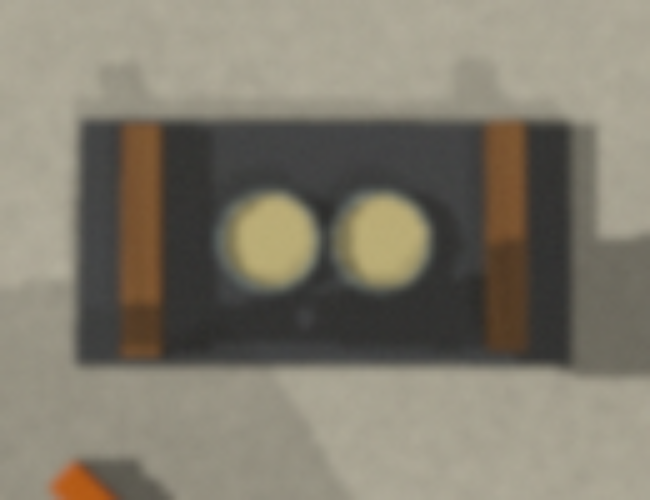

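The top view shows both sticks parallel across the plate, with the spare at cols 277-285. The wrist view shows the cover corners at (157,125), (383,126), (371,229) and (167,228), with the handle top about (272,186).

```bash
python3 -c "
from h import *
d=np.load('pics/w6.npz');ci=dict(intrinsics=d['K'],cam_to_world=d['T'])
c=ray('wrist',[(157,125),(383,126.5),(371,229.5),(167,228)],.005,ci);print(np.round(c,4),c.mean(0),np.degrees(np.arctan2(*(c[1]-c[0])[:2][::-1])),np.degrees(np.arctan2(*(c[2]-c[3])[:2][::-1])))
h=ray('wrist',[(265,149),(279,149),(278,222),(265,222)],.045,ci);print(np.round(h,4),h.mean(0))
b=ray('wrist',[(152,333),(172,345)],.08,ci);print('beaker',b)
c=ray('top',np.array([(81,122),(569,122),(571,362),(78,362)])/5+[180,160]-.4,.012);print('base',np.round(c,4),c.mean(0))
c=ray('top',np.array([(486,121),(526,121),(526,350),(487,350)])/5+[180,160]-.4,.032);print('spare',np.round(c,4),c.mean(0))
c=ray('top',np.array([(122,122),(162,122),(161,356),(121,356)])/5+[180,160]-.4,.032);print('laid',np.round(c,4),c.mean(0))
go(.447,.383,.2,90.5)
"
```

```text
[[0.3812 0.257  0.005 ]
 [0.3795 0.5142 0.005 ]
 [0.5085 0.5172 0.005 ]
 [0.5094 0.2585 0.005 ]] [0.44462754 0.38672714 0.005     ] 90.37451933340837 90.19106466620501
[[0.3996 0.3788 0.045 ]
 [0.3994 0.3933 0.045 ]
 [0.4816 0.3951 0.045 ]
 [0.4818 0.3806 0.045 ]] [0.44060576 0.38694732 0.045     ]
beaker [[0.60433628 0.25449453 0.08      ]
 [0.62124821 0.27583575 0.08      ]]
base [[ 0.5499  0.1649  0.012 ]
 [ 0.5558 -0.0917  0.012 ]
 [ 0.4296 -0.0942  0.012 ]
 [ 0.4247  0.1619  0.012 ]] [0.49002508 0.03521436 0.012     ]
spare [[ 0.5528 -0.0465  0.032 ]
 [ 0.5533 -0.0673  0.032 ]
 [ 0.4352 -0.0689  0.032 ]
 [ 0.4348 -0.0489  0.032 ]] [ 0.49401726 -0.05789096  0.032     ]
laid [[0.548  0.1411 0.032 ]
 [0.5485 0.1206 0.032 ]
 [0.4285 0.1172 0.032 ]
 [0.4281 0.1375 0.032 ]] [0.48826138 0.12908078 0.032     ]
clock 9.23 tcp [0.4227 0.3683 0.2191] yaw 90.69 tilt z [ 0.0036  0.0041 -1.    ] w 0.999 F [ 0.8 -0.6 -0.3] q [0.72 0.34 0.1  1.33 0.   0.7 ]
tool shift [0.0143 0.0244 0.0193]
turn rz 0.0034
level turn rx ry [ 0.0036 -0.0041]
```

Request:
{"fn": "step_arm", "kwargs": {"commands": [0.009,0.01,0.015,0.003,-0.004,0.003,0,0.009,0.01,0.03,0,0,0,0,0,0,0.035,0,0,0,0,0,0,0.035,0,0,0,0,0,0,0.03,0,0,0,0,0,0,0.015,0,0,0,0,0,0,0,0,0,0,0]}}

```text
clock: 9.82
tool_pos: [0.4489, 0.3794, 0.0571]
eef_rot: [[0.003, 1.0, 0.006], [1.0, -0.003, 0.004], [0.004, 0.006, -1.0]]
wrist_force: [-0.4, 0.4, 0.9]
width: 1.003
```

```bash
python3 -c "
from h import *
go(.444,.387,.012,90.3)"
```

```text
clock 9.82 tcp [0.4489 0.3794 0.0571] yaw 89.85 tilt z [ 0.0065  0.0035 -1.    ] w 1.003 F [-0.4  0.4  0.9] q [ 0.7   0.47 -0.12  0.97 -0.    0.71]
tool shift [ 0.0075 -0.0052  0.0451]
turn rz -0.0079
level turn rx ry [ 0.0064 -0.0036]
```

Request:
{"fn": "step_arm", "kwargs": {"commands": [0.007,-0.004,0.012,0.006,-0.003,-0.008,0,0,0,0.016,0,0,0,0,0,0,0.008,0,0,0,0,0,0,0,0,0,0,0,0,0,0,0,0,0,0]}}

```text
clock: 10.23
tool_pos: [0.447, 0.386, 0.0228]
eef_rot: [[-0.003, 1.0, 0.002], [1.0, 0.003, 0.002], [0.002, 0.002, -1.0]]
wrist_force: [0.4, -0.1, 0.4]
width: 1.002
```

```bash
python3 -c "
from h import *
go(.444,.387,.012,90.3)"
```

```text
clock 10.23 tcp [0.447  0.386  0.0228] yaw 90.15 tilt z [ 0.0021  0.0024 -1.    ] w 1.002 F [ 0.4 -0.1  0.4] q [ 0.71  0.51 -0.15  0.91  0.    0.71]
tool shift [ 0.0009 -0.003   0.0108]
turn rz -0.0026
level turn rx ry [ 0.0021 -0.0024]
```

Request:
{"fn": "step_arm", "kwargs": {"commands": [0,-0.003,0.006,0.002,-0.002,-0.003,40,0,0,0.004,0,0,0,90,0,0,0,0,0,0,140,0,0,0,0,0,0,170,0,0,0,0,0,0,190,0,0,0,0,0,0,255,0,0,0,0,0,0,255,0,0,0,0,0,0,255,0,0,0,0,0,0,255], "force": 80}}

```text
clock: 10.98
tool_pos: [0.4451, 0.3875, 0.0156]
eef_rot: [[-0.006, 1.0, 0.003], [1.0, 0.006, 0.003], [0.003, 0.003, -1.0]]
wrist_force: [0.0, -0.6, -2.0]
width: 0.172
```

```bash
python3 -c "
from h import *
go(.444,.387,.012,90.3)"
```

```text
clock 10.98 tcp [0.4451 0.3875 0.0156] yaw 90.36 tilt z [ 0.0032  0.0031 -1.    ] w 0.172 F [ 0.  -0.6 -2. ] q [ 0.72  0.52 -0.16  0.89  0.    0.71]
tool shift [-0.0005 -0.0011  0.0036]
turn rz 0.001
level turn rx ry [ 0.0032 -0.0031]
```

Request:
{"fn": "step_arm", "kwargs": {"commands": [0,0,-0.006,0,0,0,255,0,0,-0.012,0,0,0,255,0,0,-0.02,0,0,0,255,0,0,-0.025,0,0,0,255,0,0,-0.015,0,0,0,255,0,0,0,0,0,0,255]}}

```text
clock: 11.48
tool_pos: [0.4433, 0.3858, 0.0964]
eef_rot: [[-0.006, 1.0, -0.001], [1.0, 0.006, -0.0], [-0.0, -0.001, -1.0]]
wrist_force: [0.7, 0.4, -3.2]
width: 0.178
```

```bash
python3 -c "
from h import *
go(.490,.036,.1,91)
towrite('s7',eyes.grab_frame('side'))"
```

```text
clock 11.48 tcp [0.4433 0.3858 0.0964] yaw 90.35 tilt z [-5.e-04 -1.e-04 -1.e+00] w 0.178 F [ 0.7  0.4 -3.2] q [ 0.72  0.45 -0.05  1.07  0.    0.71]
tool shift [-0.3501  0.0445 -0.0036]
turn rz -0.0114
level turn rx ry [-0.0005  0.0001]
```

View pics/s7.png

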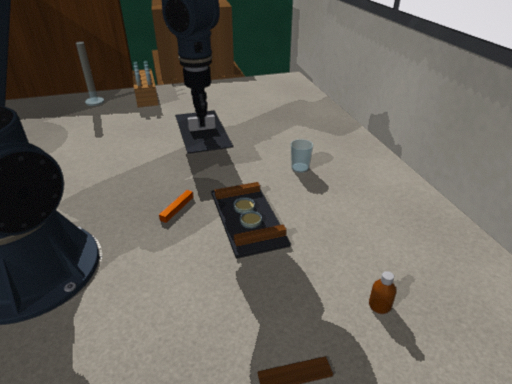

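The side view shows the cover hanging level from its handle at about (203,130). The beaker at (301,155) is well away, and both sticks lie on the base. Carry at moderate speed.

Request:
{"fn": "step_arm", "kwargs": {"commands": [-0.01,0,-0.002,0,0,0,255,-0.02,0.001,-0.002,0,0,0,255,-0.028,0.002,0,0,0,0,255,-0.028,0.003,0,0,0,0,255,-0.028,0.003,0,0,0,0,255,-0.028,0.003,0,0,0,0,255,-0.028,0.004,0,0,0,0,255,-0.028,0.004,0,0,0,0,255,-0.028,0.004,0,0,0,0,255,-0.025,0.004,0,0,0,0,255,-0.02,0.004,0,0,0,0,255,-0.01,0,0,0,0,0,255]}}

```text
clock: 12.53
tool_pos: [0.4681, 0.0862, 0.0866]
eef_rot: [[-0.01, 1.0, -0.017], [1.0, 0.01, -0.008], [-0.008, -0.017, -1.0]]
wrist_force: [0.6, -0.0, -3.5]
width: 0.172
```

```bash
python3 -c "
from h import *
go(.490,.036,.09,91)"
```

```text
clock 12.53 tcp [0.4681 0.0862 0.0866] yaw 90.6 tilt z [-0.0165 -0.0082 -0.9998] w 0.172 F [ 0.6 -0.  -3.5] q [ 0.19  0.26 -0.35  0.98 -0.    0.18]
tool shift [-0.0504  0.0213 -0.0033]
turn rz -0.007
level turn rx ry [-0.0166  0.008 ]
```

Request:
{"fn": "step_arm", "kwargs": {"commands": [-0.014,0.006,0,-0.008,0.004,-0.007,255,-0.014,0.006,0,-0.008,0.004,0,255,-0.014,0.006,0,0,0,0,255,-0.004,0,0,0,0,0,255,0,0,0,0,0,0,255,0,0,0,0,0,0,255]}}

```text
clock: 13.03
tool_pos: [0.4817, 0.035, 0.0817]
eef_rot: [[-0.013, 1.0, -0.008], [1.0, 0.013, -0.0], [-0.0, -0.008, -1.0]]
wrist_force: [1.0, 0.0, -4.6]
width: 0.172
```

```bash
python3 -c "
from h import *
go(.490,.036,.052,91)
towrite('t8',eyes.grab_frame('top'));towrite('w8',eyes.grab_frame('wrist'))
cv2.imwrite('pics/t8z.png',cv2.resize(cv2.imread('pics/t8.png')[160:260,180:310],None,fx=5,fy=5))"
```

```text
clock 13.03 tcp [0.4817 0.035  0.0817] yaw 90.77 tilt z [-8.4e-03 -3.0e-04 -1.0e+00] w 0.172 F [ 1.   0.  -4.6] q [ 0.07  0.27 -0.35  0.96  0.    0.06]
tool shift [0.0009 0.0086 0.0296]
turn rz -0.004
level turn rx ry [-0.0084  0.0002]
```

View pics/t8z.png

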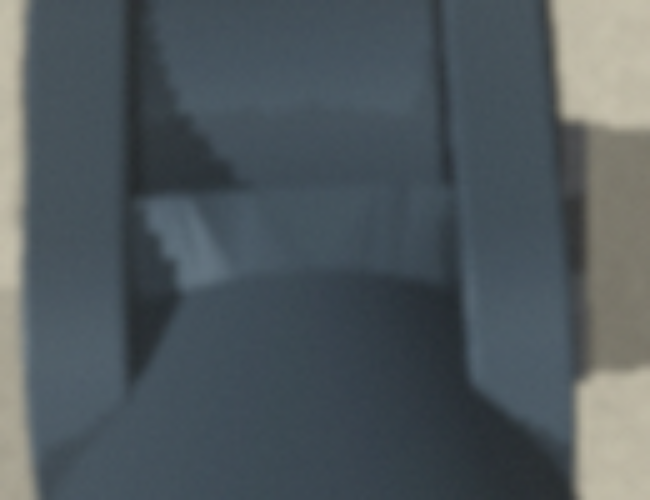

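View pics/w8.png

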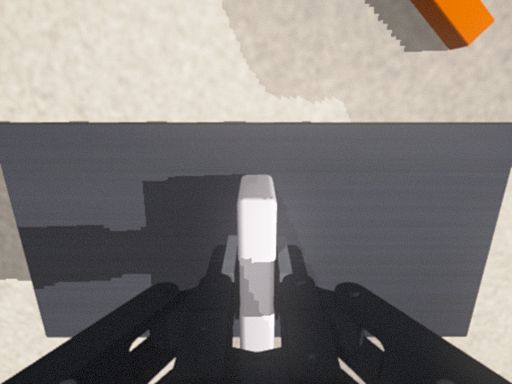

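The wrist view shows the cover centred in the jaws, with its near edge at row 123 and its far corners at (47,337) and (468,337). The top view is blocked by the arm.

```bash
python3 -c "
from h import *
print(np.round(ray('wrist',[(47,337),(468,337),(256,123),(256,337)],.071),4)); 
print(np.round(ray('wrist',[(240,178),(273,178),(243,349),(273,349)],.111),4))
go(.490,.036,.052,91)"
```

```text
[[ 0.547  -0.0924  0.071 ]
 [ 0.5434  0.1672  0.071 ]
 [ 0.4157  0.0346  0.071 ]
 [ 0.5452  0.0364  0.071 ]]
[[0.4328 0.0287 0.111 ]
 [0.4326 0.0414 0.111 ]
 [0.5149 0.03   0.111 ]
 [0.5147 0.0439 0.111 ]]
clock 13.13 tcp [0.4818 0.0354 0.0819] yaw 90.83 tilt z [-8.2e-03 -3.0e-04 -1.0e+00] w 0.172 F [-0.6  0.1 -2.2] q [ 0.07  0.27 -0.35  0.96  0.    0.06]
tool shift [0.0005 0.0085 0.0298]
turn rz -0.003
level turn rx ry [-0.0082  0.0002]
```

Request:
{"fn": "step_arm", "kwargs": {"commands": [0,0.005,0.004,-0.008,0,-0.004,255,0,0.003,0.01,0,0,0,255,0,0,0.008,0,0,0,255,0,0,0.002,0,0,0,255,0,0,0,0,0,0,255]}}

```text
clock: 13.55
tool_pos: [0.4901, 0.0379, 0.0548]
eef_rot: [[-0.022, 1.0, 0.0], [1.0, 0.022, 0.0], [0.0, 0.0, -1.0]]
wrist_force: [-0.6, -0.3, -3.3]
width: 0.168
```

```bash
python3 -c "
from h import *
go(.490,.036,.0476,91)
towrite('s9',eyes.grab_frame('side'))"
```

```text
clock 13.55 tcp [0.4901 0.0379 0.0548] yaw 91.27 tilt z [ 5.e-04  2.e-04 -1.e+00] w 0.168 F [-0.6 -0.3 -3.3] q [ 0.08  0.3  -0.38  0.89  0.    0.05]
tool shift [-0.0019 -0.0001  0.0072]
turn rz 0.0047
level turn rx ry [ 0.0005 -0.0002]
```

View pics/s9.png

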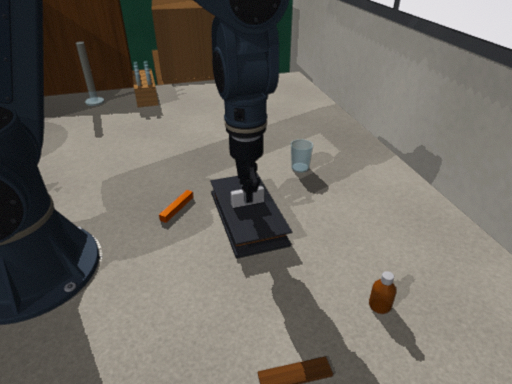

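The side view shows the cover just over the base, aligned and level. Lower the last few mm gently.

Request:
{"fn": "step_arm", "kwargs": {"commands": [-0.002,0,0.0025,0,0,0.004,255,0,0,0.002,0,0,0,255,0,0,0.0015,0,0,0,255,0,0,0.001,0,0,0,255,0,0,0,0,0,0,255]}}

```text
clock: 14.02
tool_pos: [0.4902, 0.0356, 0.0476]
eef_rot: [[-0.018, 1.0, 0.001], [1.0, 0.018, 0.0], [0.0, 0.001, -1.0]]
wrist_force: [0.8, 0.1, -3.2]
width: 0.172
```

```bash
python3 -c "
from h import *
go(.490,.036,.0476,91)"
```

```text
clock 14.02 tcp [0.4902 0.0356 0.0476] yaw 91.0 tilt z [ 7.e-04  3.e-04 -1.e+00] w 0.172 F [ 0.8  0.1 -3.2] q [ 0.07  0.31 -0.39  0.87  0.    0.05]
tool shift [ 0.0004 -0.0002 -0.    ]
turn rz 0.0001
level turn rx ry [ 0.0007 -0.0003]
```

Still carrying the weight; down a little more until the force changes.

Request:
{"fn": "step_arm", "kwargs": {"commands": [0,0,0.0015,0,0,0,255,0,0,0.001,0,0,0,255,0,0,0,0,0,0,255,0,0,0,0,0,0,255]}}

```text
clock: 14.35
tool_pos: [0.4906, 0.0356, 0.0481]
eef_rot: [[-0.017, 1.0, 0.003], [1.0, 0.017, 0.001], [0.001, 0.003, -1.0]]
wrist_force: [0.4, 0.8, -3.3]
width: 0.172
```

```bash
python3 -c "
from h import *
go(.490,.036,.0476,91)"
```

```text
clock 14.35 tcp [0.4906 0.0356 0.0481] yaw 91.0 tilt z [ 3.2e-03  6.0e-04 -1.0e+00] w 0.172 F [ 0.4  0.8 -3.3] q [ 0.07  0.31 -0.39  0.87  0.    0.05]
tool shift [ 0.0004 -0.0006  0.0005]
turn rz 0.0
level turn rx ry [ 0.0033 -0.0005]
```

Request:
{"fn": "step_arm", "kwargs": {"commands": [0,0,0.003,-0.003,0,0,255]}}

```text
clock: 14.43
tool_pos: [0.4914, 0.0357, 0.0469]
eef_rot: [[-0.017, 1.0, 0.008], [1.0, 0.017, 0.001], [0.001, 0.008, -1.0]]
wrist_force: [-43.2, -2.2, 109.0]
width: 0.173
```

```bash
python3 -c "
from h import *
go(.490,.036,.0476,91)
towrite('s10',eyes.grab_frame('side'));go(.490,.036,.0476,91)
cv2.imwrite('pics/s10z.png',cv2.resize(cv2.imread('pics/s10.png')[160:260,190:310],None,fx=6,fy=6,interpolation=cv2.INTER_CUBIC))"
```

```text
clock 14.43 tcp [0.4914 0.0357 0.0469] yaw 91.0 tilt z [ 8.3e-03  8.0e-04 -1.0e+00] w 0.173 F [-43.2  -2.2 109. ] q [ 0.07  0.31 -0.4   0.86  0.    0.05]
tool shift [ 0.0003 -0.0014 -0.0007]
turn rz -0.0
level turn rx ry [ 0.0083 -0.0006]
clock 14.48 tcp [0.4913 0.0357 0.0471] yaw 91.0 tilt z [ 8.9e-03  8.0e-04 -1.0e+00] w 0.169 F [-9.  -0.6 29.7] q [ 0.07  0.31 -0.4   0.86  0.    0.05]
tool shift [ 0.0003 -0.0013 -0.0006]
turn rz 0.0
level turn rx ry [ 0.0089 -0.0007]
```

View pics/s10z.png

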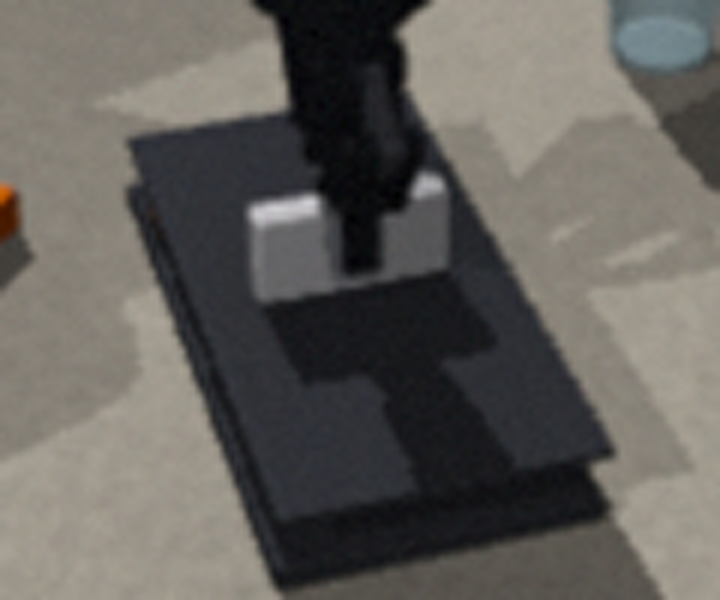

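That row pushed hard, 109 N against the 120 N limit, so the cover is clearly seated on both sticks. The side zoom shows it sitting square over the base. Relax and release without moving.

Request:
{"fn": "step_arm", "kwargs": {"commands": [0,0,0,0,0,0,255,0,0,0,0,0,0,200,0,0,0,0,0,0,185,0,0,0,0,0,0,170,0,0,0,0,0,0,150,0,0,0,0,0,0,120,0,0,0,0,0,0,120]}}

```text
clock: 15.07
tool_pos: [0.4925, 0.0358, 0.0476]
eef_rot: [[-0.018, 1.0, 0.012], [1.0, 0.018, 0.001], [0.001, 0.012, -1.0]]
wrist_force: [0.7, -0.2, 0.1]
width: 0.53
```

```bash
python3 -c "
from h import *
go(.490,.036,.0476,91)
towrite('w11',eyes.grab_frame('wrist'))"
```

```text
clock 15.07 tcp [0.4925 0.0358 0.0476] yaw 91.01 tilt z [ 1.170e-02  9.000e-04 -9.999e-01] w 0.53 F [ 0.7 -0.2  0.1] q [ 0.07  0.31 -0.4   0.85  0.    0.05]
tool shift [ 0.0003 -0.0025  0.    ]
turn rz 0.0001
level turn rx ry [ 0.0117 -0.0007]
```

View pics/w11.png

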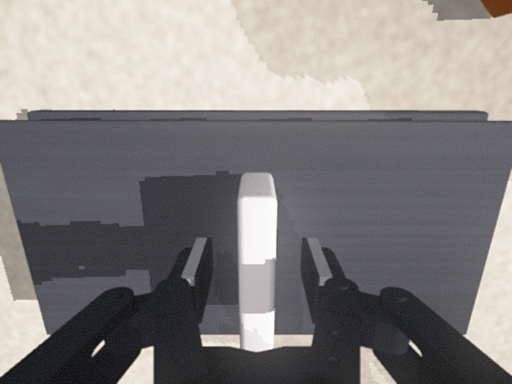

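Released with both pads clear of the handle, and the cover sits centred over the base. Now up and back.

Request:
{"fn": "step_arm", "kwargs": {"commands": [0,0,-0.01,0.006,0,0,120,0,0,-0.02,0.005,0,0,120,0,0,-0.035,0,0,0,120,0,0,-0.04,0,0,0,60,0,0,-0.04,0,0,0,0,0,0,-0.03,0,0,0,0,0.04,0,-0.01,0,0,0,0,0.04,0,0,0,0,0,0,0.04,0,0,0,0,0,0,0.04,-0.005,0,0,0,0,0,0.04,-0.005,0,0,0,0,0,0.04,-0.005,0,0,0,0,0]}}

```text
clock: 16.12
tool_pos: [0.4731, 0.277, 0.2421]
eef_rot: [[-0.004, 1.0, -0.0], [1.0, 0.004, 0.001], [0.001, -0.0, -1.0]]
wrist_force: [0.7, -0.8, 1.1]
width: 1.004
```

Request:
{"fn": "step_arm", "kwargs": {"commands": [0.04,-0.005,0,0,0,0,0,0.03,0,0,0,0,0,0,0.015,0,0,0,0,0,0,0,0,0,0,0,0,0,0,0,0,0,0,0,0]}}

```text
clock: 16.53
tool_pos: [0.4637, 0.3734, 0.2404]
eef_rot: [[-0.012, 1.0, -0.002], [1.0, 0.012, 0.002], [0.002, -0.002, -1.0]]
wrist_force: [0.0, -0.3, 0.4]
width: 1.004
```

```bash
python3 -c "
from h import *
go(.490,.036,.0476,91)
for n in('side','top'):
  towrite(n+'12',eyes.grab_frame(n))
  T=eyes.camera_info(n)['cam_to_world']
  for t in ('cover','flat_strip','bottle','beaker'):
    for q in spot_point(t,n)[:1]: print(n,t,round(q['p'],2),np.round(T[:3,:3]@q['position']+T[:3,3],4))
cv2.imwrite('pics/s12z.png',cv2.resize(cv2.imread('pics/side12.png')[160:260,190:310],None,fx=6,fy=6,interpolation=cv2.INTER_CUBIC))
cv2.imwrite('pics/t12z.png',cv2.resize(cv2.imread('pics/top12.png')[160:260,180:310],None,fx=5,fy=5))"
```

```text
clock 16.53 tcp [0.4637 0.3734 0.2404] yaw 90.71 tilt z [-0.0017  0.0017 -1.    ] w 1.004 F [ 0.  -0.3  0.4] q [0.68 0.42 0.27 1.42 0.   0.66]
tool shift [-0.338   0.0224  0.1921]
turn rz -0.0051
level turn rx ry [-0.0017 -0.0017]
side cover 0.85 [0.4873 0.036  0.0306]
side flat_strip 0.84 [ 0.455  -0.3861  0.004 ]
side bottle 0.61 [ 0.6654 -0.2983 -0.0029]
side beaker 0.61 [ 0.7022  0.2205 -0.0013]
top cover 0.7 [0.4906 0.0354 0.0256]
top flat_strip 0.58 [ 0.4547 -0.3832  0.0044]
top bottle 0.74 [ 0.6675 -0.2949 -0.0013]
top beaker 0.61 [ 7.020e-01  2.185e-01 -6.000e-04]
```

View pics/s12z.png

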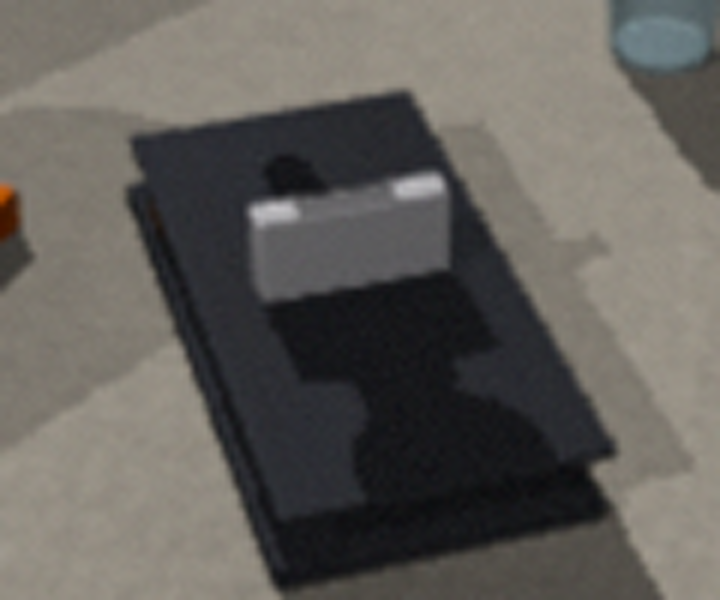

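View pics/t12z.png

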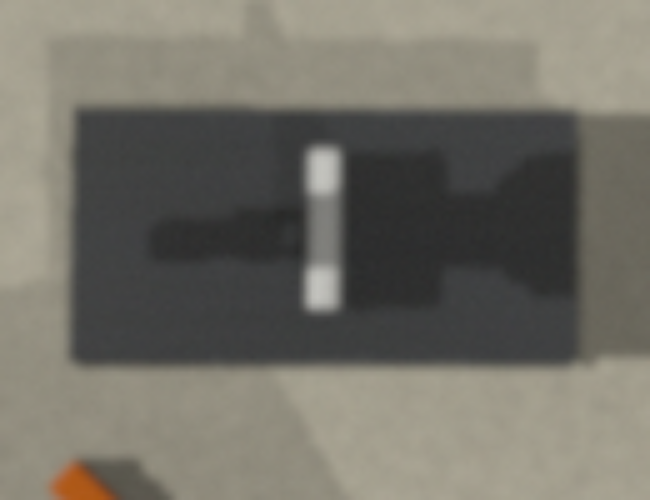

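Both views show the cover square over the base and level: top-view zoom cols 74-578, rows 107-362. One metric check, then hand in.

```bash
python3 -c "
from h import *
c=ray('top',np.array([(76,107),(577,108),(577,360),(72,362)])/5+[180,160]-.4,.037);print(np.round(c,4),c.mean(0))
print(np.round(r.get_obs()['wrist_force'],1)); print(r.job_done(), r.get_obs()['clock'])"
```

```text
[[ 0.5546  0.1642  0.037 ]
 [ 0.56   -0.0931  0.037 ]
 [ 0.4306 -0.0945  0.037 ]
 [ 0.4246  0.1615  0.037 ]] [0.49243105 0.03450237 0.037     ]
[0.  0.7 0.1]
the job is handed in; nothing more can be done
the job is handed in; nothing more can be done
```

I laid the square stick across the bare end of the base plate and set the cover on both sticks by its handle. The arm was clear of everything when I handed the job in, at about 17 s on the clock.

- **Stick:** the last check, before the cover went on, put the spare stick at about (0.494, -0.058). That is within 4 mm of its place and parallel to the laid stick. The cover now hides both sticks, so I could not see them again at the end.
- **Cover:** its centre measured (0.492, 0.035), against (0.490, 0.035) for the base, and square to within about 1 degree. It looks level and seated in the top and side views. The network put the underside at 26 mm (top camera) and 31 mm (side camera), against 32 mm nominal. The 26 mm reading is outside the judged band, but these depth readings are only good to about 4 mm, and the press-down contact came at the expected height.
- **Bystanders:** the flat strip's final readings matched the starting ones within about 3 mm. I have no starting network reading for the bottle or the beaker, but the arm did not go near them and they look unmoved in the views.
- **Hard press:** while confirming contact, one 3 mm push on the seated cover gave a wrist force of 109 N. That is under the 120 N limit but harder than I intended. I relaxed it before releasing, and the later pictures show no shift.

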